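Draw the shaft collar off the swivel arbor and lay it in the V-block

TASK

Slide the steel collar along the round arbor of the green stand and off its open end, easing it along without straining the arbor sideways: the arbor has been knocked a little out of line and slightly bent, so feel for its direction and turn with it as you go. Then lay the collar gently in the groove of the steel V-block on the blue plate, lengthwise and within the block's length, let go, and leave everything else alone.

Things in the scene. Friction and masses are not known exactly. Their poses are not given: they have to be found in the camera images.
- stand: Green stand fixed to the bench: foot plate 110 x 90 x 18 mm, post 36 x 60 mm, on it a dark round swivel head, 44 mm diameter, its top about 138 mm above the bench. Origin: on the bench under the middle of the post's top. z up; -x is the nominal direction in which the arbor sticks out.
- swivel (a point): Nominal swivel centre, 120 mm above the bench, axes as the stand's. Arbor: level rod of 20 mm diameter along -x, rounded open end 190 mm out; 28 mm shoulder to 30 mm out. Its setting is unmeasured, listed poses do not show it: true centre up to 8 mm aside (y) and 3 mm up or down, yaw up to 0.1 rad off -x, and 110 mm out the rod is bent level to one side by up to 0.14 rad.
- collar_center (a point): Centre of the loose steel collar on the arbor: ring, 44 mm outside diameter, 23.4 mm bore, 20 mm long, 0.13 to 0.22 kg. x is its axis, roughly along the arbor, but the bore is loose (1.7 mm all round), so it may at first stand askew to it by up to 0.09 rad; it jams beyond 0.15, so turn with the rod. It hangs on the arbor, 55 to 80 mm from the swivel's centre, fingers fit at its sides and below.
- vblock_seat (a point): Centre of the collar once seated in the V-block, 58 mm above the bench. The V-block is dark steel on a blue base plate 80 x 90 x 8 mm, fixed. Its 120 degree groove runs along x of this point, open at both ends, 56 mm long, centred here; across it (y) the groove's walls measure 34 mm over all, so fingers holding the 44 mm collar by its sides pass outside them. z up.
- bin: Bystander: red open parts bin, 110 x 90 x 45 mm; origin under its centre.
- spare: Bystander: brass ring lying flat, 40 mm diameter, 14 mm high; origin under its centre.
- oil: Bystander: white oil bottle with red cap, 48 mm diameter, 130 mm high; origin under its centre.
- driver: Bystander: screwdriver with orange handle, lying along its x; origin under its middle.
- spanner: Bystander: steel wrench lying along its x; origin under its middle.
- mug: Bystander: blue mug, 80 mm diameter, 90 mm high; origin under its centre.
Things that resemble listed ones, but are neither listed nor needed, are in the scene too. Of the things that look like the stand, take the one that is farthest to the robot's right at the start.

How it is judged:
By the outcome, as a careful person would: the job done as asked, in the order asked, and still so for the second after the job is handed in, with the robot touching nothing.
It also fails if it takes over 69 s, if anything falls off the work surface, if the arm or the gripper's body presses on something with over 40 N, if the wrist force passes 120 N, or if a joint passes its speed limit or range.

ROBOT

A 7-joint arm with a two-finger parallel gripper is mounted at the origin on the work surface. World frame = base frame: x ahead of the robot, y to its left, z up, the work surface at z = 0. Lengths are in m, angles in rad, forces in N, time in s.
With the tool pointing down it reaches from about 0.35 to 0.9 m from the base axis. Payload 8.1 kg.
Tool frame: the origin (TCP) lies midway between the tips of the shut fingers; the grasp point (between the pads) lies 19 mm behind it; z points along the fingers, y is the direction in which the jaws open and shut (so a half turn about z gives the same grasp; the last joint's range is limited). The gripper opens to 92 mm and grips with 3 to 60 N. Pads are 19 mm wide; open, the fingers measure 130 mm over their backs; the gripper's body (75 mm by 190 mm) begins 47 mm behind the grasp point.
Start: joints at [1.164, 0.434, 0.025, 1.573, -0.012, 1.134, -0.075], TCP at [0.187, -0.596, 0.206] pointing down, gripper open.
Joint ranges: [-2.62, 2.62], [-0.44, 2.09], [-1.27, 1.32], [0.08, 2.57], [-1.32, 4.46], [0.12, 2], [-2.74, 2.74]. Speed limits (rad/s): [2.22, 2.22, 3.01, 3.01, 3.14, 3.14, 3.14].

INTERFACE

Orientations are given as a rotation vector (axis times angle).
In Python, from cell import monitor, get_image, get_calibration, workorder, look_for, masks_of gives the robot as it stands.
- The arm moves only by the shell command python3 -m crank 'ROWS' [FORCE]. ROWS is JSON, a list of rows, each a list of 3 entries, a list of its own where there are three numbers: the shift along the tool's x, y, z in cm, then the turn about the tool's z in degrees, then the closure in counts, from 0 (fully open) to 255 (shut). A call has 1 to 5 rows; each row shifts and turns the commanded pose from where the row before left it, along the tool's axes as they then stand; what a row does not reach is not made up. A row lasts 1/10 s, in which the tool goes at most 50 mm and 8.59 degrees, less where a joint would pass 70% of its speed; a pose out of reach is approached as far as the arm can. A call with a gripper value outside its range is refused whole. The fingers move at their own pace and stop on an object; FORCE is the grip in N (left out, the last holds). Time passes only in rows, so rows that do not move let the fingers close. It gives the time, the measured TCP pose, the force and the opening at its end, in the units of the state.
- monitor.observe(): the state, without advancing time (a new reading comes with each control period).
- get_image(name): name is "scene" or "top" or "wrist"; returns (picture, depth): 420x560x3 uint8, red, green, blue; 420x560 float32, m along the optical axis (not along the pixel's ray), 0 where there is no reading.
- get_calibration(name): a dict with "fx", "fy", "cx", "cy" (pixels), "R" (3x3) and "t" (3): a world point X has camera coordinates R X + t. Camera axes: x right, y down, z forward; pixel columns grow to the right and rows downward; lengths in m; the calibration is good to about 2 mm. The wrist camera is an equidistant fisheye: a pixel r from the principal point sees the ray r / f radians off the axis. A picture is of the moment at which its call begins: read the wrist's pose just before it. get_calibration takes no time and is no camera call; for the wrist camera it gives the pose at the moment of the call.
- workorder.sign_off(): hands the job in, once; it reports no verdict.
Trained networks look in the newest picture that a camera, given by its name, has taken for a name from the list of things; names that differ only in an ending like _2 or _b are one class to them, and where a whole thing is asked for, a point or a joint stands for the part that bears it (a point fixed in the world has none). Each returns a list of dicts, best first, with "score" (0 to 1); they miss things now and then, are a little off and sometimes report something else, mostly with a low value. They report only what shows in the picture. A call takes as long as a camera call. They do not tell look-alikes from the thing itself.
- look_for(label, camera): "location" ([x, y, z] in m, in world coordinates, good to about 4 mm: the middle of the surface that is visible of it).
- masks_of(label, camera): "region" (420x560 bool, what is visible of it).
The state is a dict: "clock": time; "joints": joint angles; "dq": joint speeds; "joint_efforts": joint torques, N m; "position": TCP position; "ee_rot": TCP orientation; "force": force on the tool from outside, world axes, zero at the start; "ft_torque": the same for the moment, N m; "width": opening from 0.0 (shut) to 1.0 (fully open).
Only numpy, scipy, OpenCV 4.12 (cv2) and the standard library are available. Lean on these libraries where they do the work, as an engineer would, in place of code of your own. Each camera call takes 0.05 s, during which the arm holds its last target.

## Working session

There is one attempt and no reset: what is moved stays moved. The work goes in short steps, Python scripts to look and compute and a shell command to move; the robot and the scene stay as the last step left them, time stands still between calls to the robot, and variables do not carry over. Pictures are saved under pics/ and viewed, and the job is handed in when it is done.

```bash
ls; mkdir -p pics; python3 - <<'E'
from cell import monitor,get_image,get_calibration,look_for
import cv2,numpy as np
s=monitor.observe()
for k,v in s.items(): print(k,np.round(v,4))
for c in("scene","top","wrist"):
    im,d=get_image(c); cv2.imwrite(f"pics/a_{c}.png",im[:,:,::-1])
    k=get_calibration(c); print(c,k['fx'],k['fy'],k['cx'],k['cy']); print(np.round(k['R'],3).tolist(),np.round(k['t'],3))
    if c!="wrist":
        for n in("stand","collar_center","vblock_seat"):
            for h in look_for(n,c): print(c,n,round(h['score'],2),np.round(h['location'],4))
E
```

```text
pics
clock 0.0
joints [ 1.1644  0.4352  0.0249  1.5741 -0.0116  1.134  -0.0751]
dq [-0.     -0.0008  0.0007  0.0001 -0.0002 -0.0012  0.0015]
joint_efforts [-1.00000e-03 -6.67879e+01  9.84600e-01 -3.14462e+01 -6.06000e-02
  4.31000e-02  2.00000e-04]
position [ 0.1867 -0.5959  0.2054]
ee_rot [-3.1039e+00 -4.7500e-01  6.0000e-04]
force [-0.3689  0.4689 -0.0014]
ft_torque [-0.0485  0.0333 -0.0071]
width 0.9992
scene 448.7688772032726 448.7688772032726 281.0344618166551 214.944067024416
[[-0.851, 0.524, -0.008], [0.283, 0.446, -0.849], [-0.442, -0.725, -0.529]] [ 0.451 -0.085  1.333]
scene stand 0.95 [0.3194 0.3345 0.0226]
scene stand 0.65 [0.6904 0.3751 0.0212]
scene stand 0.62 [0.5654 0.2401 0.0222]
scene stand 0.24 [0.428  0.0277 0.0088]
scene collar_center 0.8 [0.5727 0.1486 0.1331]
scene vblock_seat 0.88 [ 0.5415 -0.2901  0.0055]
top 437.9529411110075 437.9529411110075 281.87931153064824 213.71109373413995
[[0.124, -0.992, 0.0], [-0.965, -0.121, -0.231], [0.229, 0.028, -0.973]] [-0.007  0.576  0.972]
top stand 0.97 [0.2968 0.3108 0.0129]
top stand 0.71 [0.5316 0.2198 0.0129]
top collar_center 0.66 [0.56   0.1313 0.1347]
top collar_center 0.16 [0.7636 0.1083 0.0238]
top vblock_seat 0.6 [ 0.5404 -0.3003  0.0091]
wrist 325.19226210127806 325.19226210127806 274.87956314234555 211.6186199361606
[[0.298, -0.954, 0.001], [-0.924, -0.289, 0.249], [-0.238, -0.075, -0.968]] [-0.625 -0.031  0.388]
```

View pics/a_scene.png

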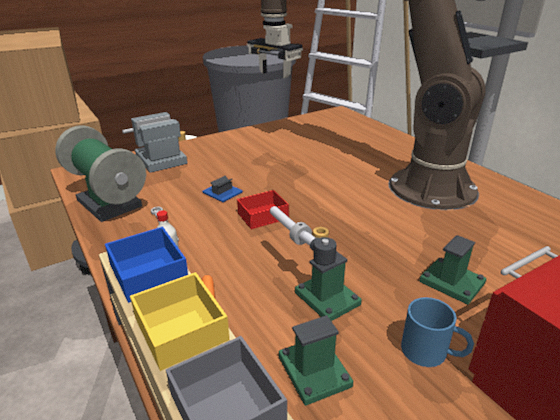

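View pics/a_top.png

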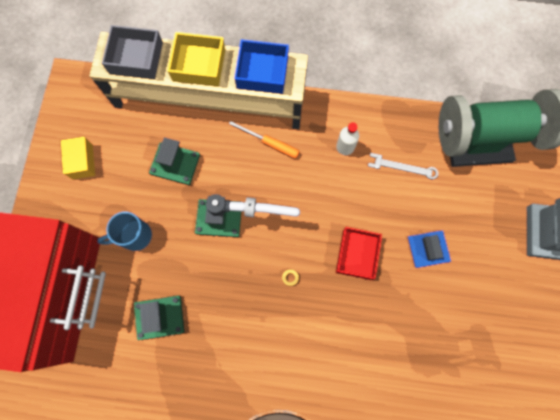

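View pics/a_wrist.png

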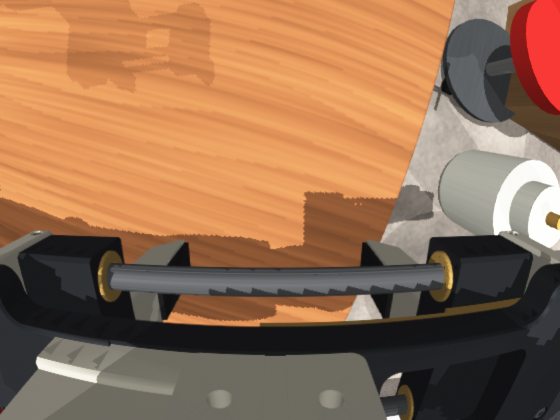

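The scene shows the stand with the arbor at about (328,275), the collar at (300,232) and the V-block at (222,188). In the top view these are at (215,205), (250,207) and (432,247). The arbor stand is the rightmost of the three. Next I measure the arbor, the collar and the V-block from depth.

```bash
cat > h.py <<'E'
import numpy as np,cv2
from cell import *
def cloud(c):
    im,d=get_image(c);k=get_calibration(c)
    v,u=np.mgrid[:420,:560]
    P=np.stack([(u-k['cx'])/k['fx']*d,(v-k['cy'])/k['fy']*d,d],-1)
    W=(P-k['t'])@np.array(k['R'])
    W[d<=0]=np.nan
    return im,W
E
python3 - <<'E'
from h import *
np.set_printoptions(suppress=True,precision=4)
for c in("top","scene"):
    im,W=cloud(c)
    m=(W[...,2]>.095)&(W[...,2]<.17)&(abs(W[...,0]-.56)<.08)&(W[...,1]<.26)&(W[...,1]>-.02)
    p=W[m];print(c,len(p))
    for y in np.arange(0,.26,.01):
        q=p[abs(p[:,1]-y)<.005]
        if len(q)>3: print(round(y,3),len(q),q[:,0].min().round(4),q[:,0].max().round(4),np.median(q[:,0]).round(4),q[:,2].min().round(4),np.percentile(q[:,2],95).round(4), q[np.argsort(q[:,2])[-len(q)//5:],0].mean().round(4))
    # vblock
    m=(W[...,2]>.015)&(W[...,2]<.1)&(np.hypot(W[...,0]-.541,W[...,1]+.3)<.07)
    p=W[m];print('vb',len(p),p.min(0),p.max(0))
    q=p[:,:2].astype(np.float32);print(cv2.minAreaRect(q))
    m=(W[...,2]>.003)&(W[...,2]<.1)&(np.hypot(W[...,0]-.541,W[...,1]+.3)<.08)
    p=W[m];q=p[:,:2].astype(np.float32);print('plate',cv2.minAreaRect(q))
    a=im[...,::-1]
    if c=="top": x=np.hstack([cv2.resize(a[170:250,190:310],None,fx=4,fy=4,interpolation=2),cv2.resize(a[220:275,400:460],(320,320),interpolation=2)])
    else: x=np.hstack([cv2.resize(a[190:300,255:365],(400,400)),cv2.resize(a[165:210,195:250],(400,400))])
    cv2.imwrite(f"pics/b_{c}.png",x)
E
```

```text
top 1290
0.03 31 0.5596 0.5756 0.5672 0.1186 0.1308 0.5673
0.04 40 0.558 0.5782 0.5662 0.1187 0.1306 0.5685
0.05 39 0.5585 0.5783 0.5658 0.1182 0.1312 0.5676
0.06 41 0.5583 0.5778 0.5667 0.1196 0.1306 0.5696
0.07 38 0.5586 0.5785 0.5657 0.1212 0.1304 0.5676
0.08 39 0.5587 0.577 0.5676 0.1192 0.1305 0.5678
0.09 41 0.5592 0.5784 0.5662 0.1213 0.1317 0.5694
0.1 38 0.5589 0.5788 0.5677 0.1198 0.1314 0.5695
0.11 41 0.5593 0.5787 0.567 0.12 0.1299 0.5673
0.12 40 0.5579 0.5762 0.5661 0.1208 0.1313 0.5689
0.13 87 0.5452 0.5884 0.5629 0.1015 0.1403 0.5664
0.14 88 0.5449 0.5871 0.5619 0.1157 0.141 0.5677
0.15 47 0.5452 0.5867 0.5643 0.1224 0.1405 0.5676
0.16 41 0.5551 0.5734 0.5624 0.1184 0.1311 0.5639
0.17 38 0.5546 0.5728 0.5623 0.1161 0.1312 0.5647
0.18 42 0.5504 0.5742 0.5606 0.1123 0.1313 0.562
0.19 57 0.5493 0.5749 0.5606 0.1186 0.1363 0.5617
0.2 119 0.525 0.5876 0.5512 0.0953 0.1397 0.5604
0.21 137 0.5244 0.5831 0.5499 0.0953 0.144 0.5592
0.22 119 0.5239 0.5814 0.5504 0.0952 0.1427 0.5637
0.23 98 0.5235 0.5774 0.5476 0.0951 0.1398 0.5594
0.24 28 0.5238 0.5857 0.5452 0.0951 0.1235 0.5479
[... 964 characters left out ...]
 0.1132 0.13 0.5643
0.17 39 0.5552 0.5735 0.5682 0.1162 0.1294 0.5635
0.18 26 0.5557 0.5748 0.5692 0.1146 0.1316 0.5607
0.19 41 0.5566 0.5756 0.5729 0.1116 0.1378 0.562
0.2 57 0.5414 0.5871 0.5674 0.0967 0.1382 0.562
0.21 125 0.5219 0.5883 0.578 0.0958 0.1435 0.5623
0.22 188 0.5215 0.586 0.5762 0.0955 0.1416 0.5627
0.23 345 0.5205 0.5866 0.5648 0.0955 0.1374 0.5627
0.24 77 0.5225 0.5862 0.5592 0.0951 0.1216 0.5605
vb 247 [ 0.5103 -0.3297  0.0151] [ 0.574  -0.2805  0.0422]
((0.5431353449821472, -0.30549320578575134), (0.06235066056251526, 0.03600350394845009), 17.949779510498047)
plate ((0.5448123812675476, -0.30485057830810547), (0.10341358929872513, 0.10414515435695648), 15.719972610473633)
```

```bash
python3 -c "
import cv2,numpy as np
a=cv2.imread('pics/b_top.png');b=cv2.imread('pics/b_scene.png');print(a.shape)
"
```

```text
(320, 800, 3)
```

View pics/b_top.png

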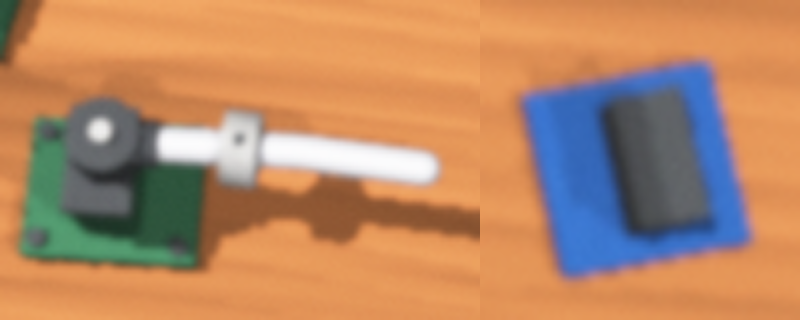

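View pics/b_scene.png

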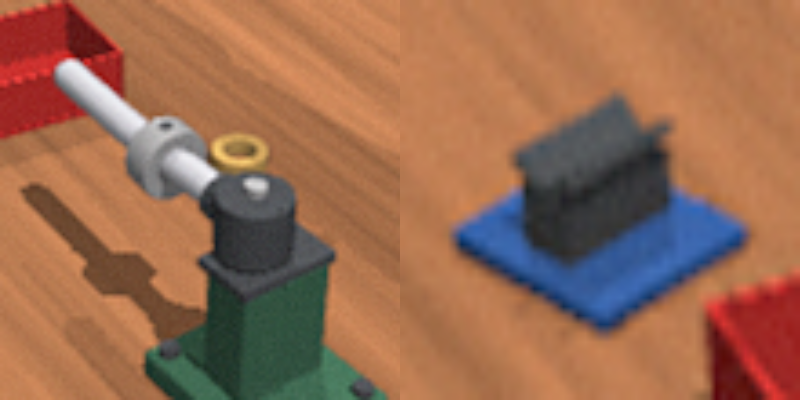

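```bash
cat >> h.py <<'E'
from scipy.spatial.transform import Rotation as Ro
def st(): 
    s=monitor.observe();R=Ro.from_rotvec(s['ee_rot']).as_matrix();return s,np.array(s['position']),R
def need(p,yawdeg=None):
    s,P,R=st()
    d=R.T@(np.array(p)-P)*100
    yaw=np.degrees(np.arctan2(R[1,0],R[0,0]))
    print('t',round(s['clock'],2),'pos',P.round(4),'yaw',yaw.round(2),'tilt',np.degrees(np.arccos(-R[2,2])).round(2),'F',np.round(s['force'],2),'M',np.round(s['ft_torque'],2),'w',round(s['width'],3))
    print('tool cm',d.round(2),'turn',None if yawdeg is None else round(yaw-yawdeg,2),'q',np.round(s['joints'],2))
E
python3 -m crank '[[[0,0,-2],-8.5,0],[[0,0,0],-8.5,0],[[0,0,0],-8.5,0],[[0,0,0],-8.5,0],[[0,0,0],-8.5,0]]'
python3 -m crank '[[[0,0,0],-8.5,0],[[0,0,0],-8.5,0],[[0,0,0],-8.5,0],[[0,0,0],-8.5,0],[[0,0,0],0,0]]'
python3 -c "
from h import *
need([.567,.138,.23],94)"
```

```text
clock: 1.05
position: [0.1869, -0.5964, 0.2263]
ee_rot: [2.717, 1.577, -0.0]
force: [-0.2, -0.4, 0.3]
width: 1.001
clock: 1.55
position: [0.1867, -0.5965, 0.2262]
ee_rot: [2.142, 2.298, 0.0]
force: [-0.4, 0.1, 1.0]
width: 0.999
t 1.55 pos [ 0.1867 -0.5965  0.2262] yaw 94.02 tilt 0.01 F [-0.44  0.09  0.96] M [-0.04 -0.06 -0.06] w 0.999
tool cm [70.6  43.09 -0.37] turn 0.02 q [ 1.36  0.44 -0.26  1.53  0.12  1.19  1.15]
```

```bash

for i in 1; do python3 -m crank '[[[4,2.4,0],0,0],[[4,2.4,0],0,0],[[4,2.4,0],0,0],[[4,2.4,0],0,0],[[4,2.4,0],0,0]]'; done
python3 -m crank '[[[4,2.4,0],0,0],[[4,2.4,0],0,0],[[4,2.4,0],0,0],[[4,2.4,0],0,0],[[4,2.4,0],0,0]]'
python3 -m crank '[[[4,2.4,0],0,0],[[4,2.4,0],0,0],[[4,2.4,0],0,0],[[4,2.4,0],0,0],[[4,2.4,0],0,0]]'
python3 -c "
from h import *
need([.567,.138,.23],94)"
```

```text
clock: 2.05
position: [0.2937, -0.387, 0.2265]
ee_rot: [2.15, 2.289, -0.0]
force: [1.0, 0.2, -0.6]
width: 1.002
clock: 2.55
position: [0.3998, -0.1793, 0.2266]
ee_rot: [2.15, 2.289, 0.0]
force: [2.0, -1.2, 0.2]
width: 1.003
clock: 3.05
position: [0.506, 0.0283, 0.2264]
ee_rot: [2.151, 2.289, 0.0]
force: [0.8, -0.7, -0.1]
width: 1.004
t 3.05 pos [0.506  0.0283 0.2264] yaw 93.57 tilt 0.03 F [ 0.8  -0.73 -0.11] M [-0.03 -0.11 -0.06] w 1.004
tool cm [10.57  6.77 -0.36] turn -0.43 q [ 0.37  0.3  -0.67  1.79  0.21  1.13 -0.3 ]
```

```bash

python3 -m crank '[[[4,2.6,0],0,0],[[4,2.6,0],0,0],[[0,0,0],0,0]]'
cat >> h.py <<'E'
def wcloud():
    k=get_calibration("wrist");im,d=get_image("wrist")
    v,u=np.mgrid[:420,:560]
    x=(u-k['cx'])/k['fx'];y=(v-k['cy'])/k['fy'];r=np.hypot(x,y)+1e-9
    t=np.tan(r)/r
    P=np.stack([x*t*d,y*t*d,d],-1);P[(d<=0)|(r>1.4)]=np.nan
    return im,(P-k['t'])@np.array(k['R'])
E
python3 -c "
from h import *
need([.567,.138,.23],94)
im,W=wcloud();cv2.imwrite('pics/w1.png',im[:,:,::-1]);np.save('w1.npy',W)
k=get_calibration('wrist');print(-np.array(k['R']).T@k['t'])
for n in('collar_center','stand'):
  for h in look_for(n,'wrist'): print(n,h['score'],h['location'])
"
```

```text
clock: 3.35
position: [0.5529, 0.1177, 0.2263]
ee_rot: [-2.14, -2.297, -0.006]
force: [-0.7, -0.7, -0.5]
width: 1.001
t 3.35 pos [0.5529 0.1177 0.2263] yaw 94.06 tilt 0.28 F [-0.72 -0.7  -0.49] M [-0.04 -0.13 -0.02] w 1.001
tool cm [ 1.93  1.55 -0.36] turn 0.06 q [ 0.19  0.4  -0.68  1.65  0.27  1.18 -0.48]
[0.54680638 0.18011772 0.40437369]
collar_center 0.93 [0.5638, 0.132, 0.1356]
stand 0.91 [0.3097, 0.3037, 0.0296]
stand 0.84 [0.5334, 0.2222, 0.0118]
stand 0.73 [0.6752, 0.3308, 0.0198]
```

View pics/w1.png

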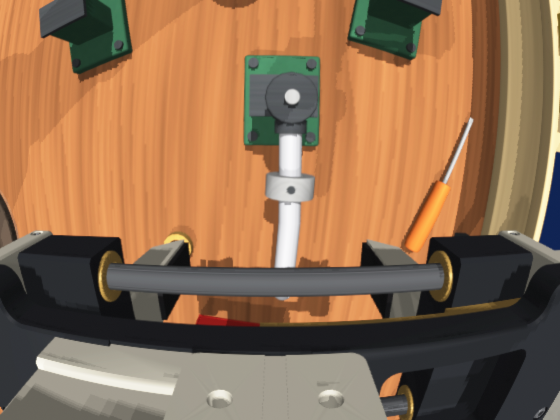

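The wrist view shows the swivel at (291,97), the collar at (290,187) and the rod bending slightly left to about (285,295). I'll fit it numerically.

```bash
cat > fit.py <<'E'
from h import *
def run(W,name):
    m=(W[...,2]>.112)&(W[...,2]<.15)&(abs(W[...,0]-.565)<.03)&(W[...,1]<.26)&(W[...,1]>0)
    p=W[m]
    rows=[]
    for y in np.arange(0.02,.245,.005):
        q=p[abs(p[:,1]-y)<.003]
        if len(q)>6:
            w=np.ptp(q[:,0]); rows.append((y,len(q),(q[:,0].min()+q[:,0].max())/2,w,np.percentile(q[:,2],97)))
    for r in rows: print(name,np.round(r,4))
    # collar: z > .1335, y<.18
    c=p[(p[:,2]>.134)&(p[:,1]<.175)]
    r=cv2.minAreaRect(c[:,:2].astype(np.float32));print('collar',r)
if __name__=="__main__": run(np.load('w1.npy'),'w')
E
python3 fit.py
```

```text
w [2.500e-02 1.400e+01 5.650e-01 1.080e-02 1.277e-01]
w [3.000e-02 2.000e+01 5.654e-01 1.160e-02 1.294e-01]
w [6.000e-02 5.300e+01 5.655e-01 2.010e-02 1.300e-01]
w [6.500e-02 1.280e+02 5.654e-01 1.920e-02 1.302e-01]
w [7.000e-02 1.290e+02 5.655e-01 1.970e-02 1.304e-01]
w [7.500e-02 1.290e+02 5.656e-01 1.900e-02 1.302e-01]
w [8.000e-02 1.360e+02 5.656e-01 1.960e-02 1.302e-01]
w [8.50e-02 1.28e+02 5.66e-01 1.94e-02 1.30e-01]
w [9.000e-02 1.400e+02 5.658e-01 1.980e-02 1.301e-01]
w [9.500e-02 1.350e+02 5.658e-01 1.990e-02 1.301e-01]
w [1.000e-01 1.440e+02 5.658e-01 1.960e-02 1.303e-01]
w [1.050e-01 1.400e+02 5.654e-01 1.930e-02 1.304e-01]
w [1.100e-01 1.410e+02 5.659e-01 1.940e-02 1.305e-01]
w [1.150e-01 1.470e+02 5.655e-01 1.930e-02 1.304e-01]
w [1.200e-01 1.480e+02 5.651e-01 1.930e-02 1.300e-01]
w [1.250e-01 1.230e+02 5.634e-01 4.140e-02 1.393e-01]
w [1.300e-01 3.340e+02 5.640e-01 4.340e-02 1.401e-01]
w [1.350e-01 3.440e+02 5.634e-01 4.290e-02 1.405e-01]
w [1.400e-01 3.480e+02 5.638e-01 4.400e-02 1.403e-01]
w [1.450e-01 4.240e+02 5.637e-01 4.270e-02 1.398e-01]
w [1.500e-01 1.710e+02 5.
[... 361 characters left out ...]
e-01 2.240e+02 5.604e-01 2.780e-02 1.337e-01]
w [1.900e-01 2.380e+02 5.602e-01 2.760e-02 1.380e-01]
w [1.950e-01 2.500e+02 5.594e-01 3.040e-02 1.386e-01]
w [2.000e-01 3.090e+02 5.588e-01 3.710e-02 1.388e-01]
w [2.050e-01 3.620e+02 5.595e-01 4.190e-02 1.392e-01]
w [2.100e-01 3.840e+02 5.589e-01 4.300e-02 1.443e-01]
w [2.150e-01 3.640e+02 5.586e-01 4.250e-02 1.443e-01]
w [2.200e-01 3.420e+02 5.591e-01 4.110e-02 1.433e-01]
w [2.250e-01 3.010e+02 5.596e-01 3.770e-02 1.388e-01]
w [2.300e-01 2.180e+02 5.589e-01 3.200e-02 1.386e-01]
w [2.350e-01 4.000e+01 5.598e-01 1.820e-02 1.380e-01]
collar ((0.5635327100753784, 0.13658185303211212), (0.031055491417646408, 0.02029668539762497), 0.902489423751831)
```

```bash
python3 - <<'E'
from h import *
W=np.load('w1.npy');s,P,R=st()
T=(W-P)@R  # tool coords
for (a,b) in((125,200),(350,425)):
    q=T[235:320,a:b].reshape(-1,3); q=q[(q[:,2]>-.06)&(q[:,2]<.02)]
    print(len(q),np.nanmin(q,0).round(4),np.nanmax(q,0).round(4))
    for z in np.arange(-.06,.01,.005):
        r=q[abs(q[:,2]-z)<.0025]
        if len(r)>5: print(z.round(3),len(r),np.percentile(r[:,1],[2,98]).round(4),np.percentile(r[:,0],[2,98]).round(4))
E
```

```text
1135 [-0.0027 -0.0627 -0.0599] [ 0.019  -0.0443 -0.0201]
-0.06 30 [-0.0453 -0.0446] [-0.002   0.0057]
-0.055 125 [-0.0619 -0.0445] [-0.0021  0.0187]
-0.05 189 [-0.0615 -0.0446] [-0.0019  0.0186]
-0.045 170 [-0.0613 -0.0447] [0.0137 0.0188]
-0.04 168 [-0.0609 -0.0447] [0.012  0.0186]
-0.035 163 [-0.0606 -0.0446] [0.0104 0.0186]
-0.03 141 [-0.0583 -0.0446] [0.0078 0.0185]
-0.025 116 [-0.0527 -0.0447] [0.0051 0.0186]
-0.02 33 [-0.0486 -0.0446] [0.0065 0.0183]
1125 [-0.0023  0.0463 -0.06  ] [ 0.0195  0.0648 -0.0205]
-0.06 37 [0.0465 0.0474] [-0.0016  0.0062]
-0.055 124 [0.0466 0.0638] [-0.0018  0.0191]
-0.05 187 [0.0467 0.0638] [-0.001   0.0192]
-0.045 177 [0.0466 0.0636] [0.0067 0.0191]
-0.04 157 [0.0468 0.0628] [0.0122 0.0192]
-0.035 170 [0.0467 0.0629] [0.0101 0.0191]
-0.03 134 [0.0466 0.06  ] [0.0081 0.019 ]
-0.025 107 [0.0467 0.0555] [0.0059 0.0191]
-0.02 32 [0.0467 0.0508] [0.006  0.0188]
```

```bash
python3 -m crank '[[[1.7,1.2,2],1.5,0],[[0.15,0,3.5],1.5,0],[[0,0,0],0,0]]'
python3 -c "
from h import *
need([.5635,.1366,.0995],91)
im,W=wcloud();cv2.imwrite('pics/w2.png',im[:,:,::-1]);np.save('w2.npy',W)
import fit;fit.run(W,'w2')
"
```

```text
clock: 3.8
position: [0.5599, 0.1265, 0.1676]
ee_rot: [-2.206, -2.233, 0.01]
force: [-0.6, -0.5, -0.3]
width: 0.996
t 3.8 pos [0.5599 0.1265 0.1676] yaw 90.68 tilt 0.41 F [-0.61 -0.53 -0.28] M [-0.05 -0.09  0.04] w 0.996
tool cm [1.02 0.42 6.81] turn -0.32 q [ 0.14  0.47 -0.64  1.7   0.31  1.08 -0.59]
w2 [4.500e-02 5.100e+01 5.659e-01 1.870e-02 1.300e-01]
w2 [5.000e-02 1.580e+02 5.661e-01 1.930e-02 1.302e-01]
w2 [5.500e-02 1.540e+02 5.661e-01 1.930e-02 1.302e-01]
w2 [6.000e-02 1.630e+02 5.660e-01 1.910e-02 1.303e-01]
w2 [6.500e-02 1.630e+02 5.654e-01 1.970e-02 1.301e-01]
w2 [7.000e-02 8.200e+01 5.657e-01 1.860e-02 1.304e-01]
w2 [9.500e-02 1.200e+02 5.659e-01 1.960e-02 1.303e-01]
w2 [1.000e-01 2.040e+02 5.658e-01 1.950e-02 1.303e-01]
w2 [1.050e-01 2.040e+02 5.657e-01 1.930e-02 1.303e-01]
w2 [1.100e-01 2.090e+02 5.656e-01 1.910e-02 1.300e-01]
w2 [1.150e-01 2.210e+02 5.652e-01 1.990e-02 1.302e-01]
w2 [1.200e-01 2.120e+02 5.651e-01 1.970e-02 1.301e-01]
w2 [1.250e-01 1.390e+02 5.638e-01 4.130e-02 1.397e-01]
w2 [1.300e-01 5.070e+02 5.638e-01 4.360e-02 1.401e-01]
w2 [1.350e-01 5.250e+02 5.6
[... 542 characters left out ...]
e+02 5.609e-01 2.760e-02 1.339e-01]
w2 [1.900e-01 3.630e+02 5.609e-01 2.750e-02 1.374e-01]
w2 [1.950e-01 4.070e+02 5.591e-01 3.120e-02 1.385e-01]
w2 [2.000e-01 5.200e+02 5.587e-01 3.690e-02 1.387e-01]
w2 [2.050e-01 5.890e+02 5.593e-01 4.090e-02 1.396e-01]
w2 [2.100e-01 6.290e+02 5.589e-01 4.280e-02 1.443e-01]
w2 [2.150e-01 6.230e+02 5.592e-01 4.350e-02 1.442e-01]
w2 [2.200e-01 5.750e+02 5.592e-01 4.200e-02 1.437e-01]
w2 [2.250e-01 5.060e+02 5.587e-01 3.900e-02 1.388e-01]
w2 [2.300e-01 3.630e+02 5.594e-01 3.110e-02 1.387e-01]
w2 [2.350e-01 7.300e+01 5.587e-01 1.840e-02 1.382e-01]
collar ((0.563624918460846, 0.13668009638786316), (0.031103529036045074, 0.02010139636695385), 0.9765990376472473)
```

View pics/w2.png

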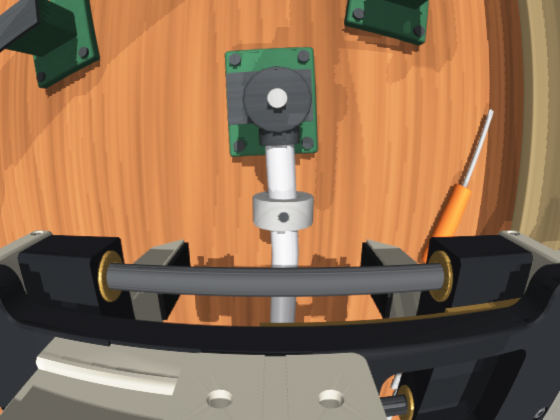

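```bash
python3 -m crank '[[[1.0,0.4,0],-0.3,0],[[0,0,0],0,0]]'
python3 -c "
from h import *
need([.5635,.1366,.0995],91)"
```

```text
clock: 4.05
position: [0.5675, 0.1408, 0.1732]
ee_rot: [2.197, 2.244, 0.005]
force: [-0.1, 0.4, 0.2]
width: 1.001
t 4.05 pos [0.5675 0.1408 0.1732] yaw 91.22 tilt 0.19 F [-0.12  0.44  0.18] M [ 0.06 -0.12  0.02] w 1.001
tool cm [-0.42 -0.43  7.37] turn 0.22 q [ 0.12  0.48 -0.64  1.68  0.32  1.09 -0.6 ]
```

```bash
python3 -m crank '[[[0,0,0],0,0],[[0,0,0],0,0],[[0,0,0],0,0]]'
python3 -c "
from h import *
need([.5635,.1366,.0995],91)"
```

```text
clock: 4.35
position: [0.5664, 0.1392, 0.1716]
ee_rot: [2.198, 2.244, 0.0]
force: [0.1, -0.5, 0.6]
width: 1.001
t 4.35 pos [0.5664 0.1392 0.1716] yaw 91.19 tilt 0.03 F [ 0.06 -0.46  0.61] M [-0.04 -0.09 -0.02] w 1.001
tool cm [-0.25 -0.3   7.21] turn 0.19 q [ 0.12  0.48 -0.64  1.68  0.32  1.08 -0.6 ]
```

```bash
python3 -m crank '[[[-0.25,-0.3,1.8],0,0],[[0,0,1.8],0.2,0],[[0,0,1.2],0,0],[[0,0,0],0,0],[[0,0,0],0,0]]'
python3 -c "
from h import *
need([.5635,.1366,.0995],91)
im,W=wcloud();cv2.imwrite('pics/w3.png',im[:,:,::-1]);np.save('w3.npy',W)
import fit
p=W[(W[...,2]>.134)&(W[...,2]<.15)&(W[...,1]<.175)&(abs(W[...,0]-.565)<.03)];print(cv2.minAreaRect(p[:,:2].astype(np.float32)),p[:,2].max())
"
```

```text
clock: 4.85
position: [0.5635, 0.137, 0.1235]
ee_rot: [-2.202, -2.241, -0.0]
force: [0.6, 0.2, 0.6]
width: 1.004
t 4.85 pos [0.5635 0.137  0.1235] yaw 91.01 tilt 0.01 F [0.56 0.24 0.6 ] M [ 0.04 -0.12  0.  ] w 1.004
tool cm [-0.04 -0.    2.4 ] turn 0.01 q [ 0.1   0.52 -0.62  1.75  0.36  0.99 -0.64]
((0.5640040040016174, 0.13788878917694092), (0.03180254250764847, 0.01851218193769455), 2.557251453399658) 0.1414412974069266
```

View pics/w3.png

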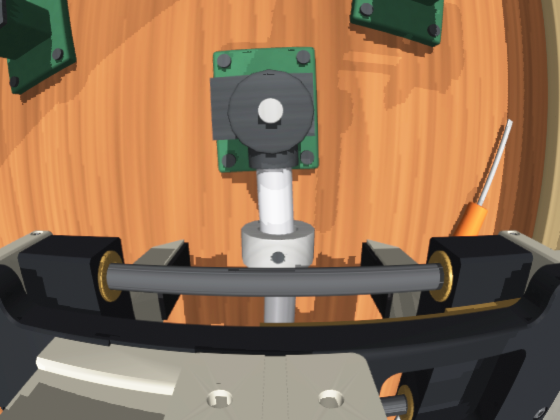

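```bash
python3 -m crank '[[[-0.05,0.1,1.2],0,0],[[0,0,1.2],0,0],[[0,0,0],0,100],[[0,0,0],0,118],[[0,0,0],0,118]]' 3
python3 -m crank '[[[0,0,0],0,118],[[0,0,0],0,118],[[0,0,0],0,118]]'
python3 -c "
from h import *
need([.5635,.1366,.0995],91)"
```

```text
clock: 5.4
position: [0.5645, 0.1366, 0.0994]
ee_rot: [-2.202, -2.241, -0.0]
force: [0.3, 0.7, -0.9]
width: 0.791
clock: 5.7
position: [0.5645, 0.1364, 0.0994]
ee_rot: [2.202, 2.241, 0.0]
force: [-0.2, 0.0, -0.5]
width: 0.551
t 5.7 pos [0.5645 0.1364 0.0994] yaw 91.0 tilt 0.02 F [-0.17  0.04 -0.48] M [-0.01 -0.14 -0.02] w 0.551
tool cm [ 0.03 -0.1  -0.01] turn -0.0 q [ 0.09  0.55 -0.61  1.77  0.38  0.94 -0.65]
```

```bash
for c in 1; do python3 -m crank '[[[0,0,0],0,124],[[0,0,0],0,124],[[0,0,0],0,124]]' 3
python3 -m crank '[[[0,0,0],0,128],[[0,0,0],0,128],[[0,0,0],0,128]]' 3
python3 -m crank '[[[0,0,0],0,131],[[0,0,0],0,131],[[0,0,0],0,131]]' 3; done

```

```text
clock: 6.0
position: [0.5644, 0.1363, 0.0992]
ee_rot: [2.202, 2.241, -0.0]
force: [-0.3, 0.4, -0.1]
width: 0.515
clock: 6.3
position: [0.5644, 0.1364, 0.0992]
ee_rot: [-2.202, -2.241, 0.0]
force: [-1.4, -0.1, 0.1]
width: 0.495
clock: 6.6
position: [0.5646, 0.1364, 0.0993]
ee_rot: [2.202, 2.241, 0.0]
force: [1.1, 0.2, -0.1]
width: 0.485
```

```bash
python3 -m crank '[[[0,0,0],0,140],[[0,0,0],0,140],[[0,0,0],0,140]]' 4
for i in 1 2 3; do python3 -m crank '[[[0,0,0],0,140]]' 4 | grep -A3 force; done

```

```text
clock: 6.9
position: [0.5646, 0.1363, 0.0993]
ee_rot: [2.202, 2.24, 0.001]
force: [2.5, -0.5, 0.5]
width: 0.477
force: [2.3, 0.7, -0.5]
width: 0.478
force: [1.8, -0.0, -0.3]
width: 0.476
force: [2.0, 0.2, 0.1]
width: 0.477
```

```bash
python3 -m crank '[[[0,0.07,0],0,150],[[0,0.06,0],0,150],[[0,0,0],0,150]]' 12
for i in 1 2 3; do python3 -m crank '[[[0,0,0],0,150]]' 12 | grep -A3 force; done
python3 -c "
from h import *
need([.5635,.1366,.0995],91)"

```

```text
clock: 7.5
position: [0.565, 0.1364, 0.0991]
ee_rot: [-2.201, -2.241, 0.002]
force: [-2.2, -0.1, 3.5]
width: 0.474
force: [-2.5, -1.0, 3.3]
width: 0.473
force: [-4.5, 0.1, 4.9]
width: 0.474
force: [-4.3, 0.3, 3.9]
width: 0.473
t 7.8 pos [0.5651 0.1364 0.0991] yaw 91.02 tilt 0.05 F [-4.34  0.33  3.92] M [-0.02  0.79  0.01] w 0.473
tool cm [ 0.02 -0.16 -0.04] turn 0.02 q [ 0.09  0.55 -0.61  1.77  0.38  0.94 -0.65]
```

```bash
python3 -m crank '[[[0,-0.05,-0.1],0,150],[[0,0,-0.08],0,150],[[0,0,0],0,150]]' 15
for i in 1 2 3; do python3 -m crank '[[[0,0,0],0,150]]' 15 | grep -A3 force; done
python3 -c "
from h import *
need([.5635,.1366,.0995],91)"

```

```text
clock: 8.1
position: [0.5655, 0.1362, 0.1009]
ee_rot: [2.202, 2.24, 0.0]
force: [-0.2, -0.2, -1.6]
width: 0.47
force: [0.4, 0.0, -2.7]
width: 0.467
force: [0.1, -0.3, -0.4]
width: 0.473
force: [-0.2, -1.1, -2.2]
width: 0.471
t 8.4 pos [0.5652 0.1363 0.1009] yaw 91.0 tilt 0.0 F [-0.17 -1.08 -2.21] M [-0.04 -0.12 -0.03] w 0.471
tool cm [ 0.03 -0.17  0.14] turn -0.0 q [ 0.1   0.55 -0.61  1.77  0.38  0.94 -0.65]
```

```bash
python3 -m crank '[[[0,0,0],-1.5,150],[[0,0,0],-1.4,150],[[-0.3,0,0],0,150],[[-0.3,0,0],0,150],[[0,0,0],0,150]]' 20
for i in 1 2; do python3 -m crank '[[[0,0,0],0,150]]' 20 | grep -A3 force; done
python3 -c "
from h import *
need([.5665,.117,.1009],93.9)"

```

```text
clock: 8.9
position: [0.5657, 0.1294, 0.1009]
ee_rot: [2.146, 2.294, -0.001]
force: [0.1, -0.2, -2.0]
width: 0.471
force: [0.3, 0.1, -2.2]
width: 0.472
force: [-0.3, -0.2, -1.9]
width: 0.467
t 9.1 pos [0.5656 0.1304 0.1011] yaw 93.9 tilt 0.0 F [-0.29 -0.23 -1.89] M [-0.03 -0.08  0.05] w 0.467
tool cm [-1.35 -0.    0.02] turn -0.0 q [ 0.11  0.55 -0.62  1.77  0.38  0.95 -0.6 ]
```

```bash
python3 -m crank '[[[-0.4,0,0],0,150],[[-0.4,0,0],0,150],[[-0.3,0,0],0,150],[[0,0,0],0,150],[[0,0,0],0,150]]' 20
python3 -c "
from h import *
need([.5670,.107,.1009],92)"
python3 -m crank '[[[0,0,0],0,150]]' 20 | grep -A3 force

```

```text
clock: 9.6
position: [0.5663, 0.1193, 0.101]
ee_rot: [-2.145, -2.295, 0.0]
force: [-0.4, 0.6, -1.6]
width: 0.472
t 9.6 pos [0.5663 0.1193 0.101 ] yaw 93.88 tilt 0.0 F [-0.42  0.61 -1.64] M [ 0.02 -0.18  0.02] w 0.472
tool cm [-1.23 -0.02  0.01] turn 1.88 q [ 0.13  0.55 -0.62  1.77  0.38  0.94 -0.58]
force: [0.5, -0.1, -2.3]
width: 0.469
```

Now through the bend, turning gradually to 90°.

```bash
python3 -m crank '[[[-0.4,0,0],0.5,150],[[-0.3,0,0],0.5,150],[[-0.3,0,0],0.5,150],[[0,0,0],0,150],[[0,0,0],0,150]]' 20
python3 -c "
from h import *
need([.5672,.099,.1009],91)"
python3 -m crank '[[[0,0,0],0,150]]' 20 | grep -A3 force

```

```text
clock: 10.2
position: [0.567, 0.1093, 0.101]
ee_rot: [2.175, 2.267, 0.0]
force: [-0.2, 0.1, -1.4]
width: 0.474
t 10.2 pos [0.567  0.1093 0.101 ] yaw 92.39 tilt 0.0 F [-0.17  0.12 -1.43] M [-0.01 -0.09  0.  ] w 0.474
tool cm [-1.03 -0.02  0.01] turn 1.39 q [ 0.15  0.55 -0.61  1.78  0.38  0.94 -0.58]
force: [-0.0, -0.1, -1.5]
width: 0.468
```

```bash
python3 -m crank '[[[-0.3,0,0],0.8,150],[[-0.3,0,0],0.8,150],[[-0.4,0,0],0.6,150],[[0,0,0],0,150],[[0,0,0],0,150]]' 20
python3 -c "
from h import *
need([.5672,.09,.1009],90)"
python3 -m crank '[[[0,0,0],0,150]]' 20 | grep -A3 force

```

```text
clock: 10.8
position: [0.5673, 0.0992, 0.101]
ee_rot: [2.218, 2.225, 0.0]
force: [-0.7, -0.1, -1.8]
width: 0.47
t 10.8 pos [0.5673 0.0992 0.101 ] yaw 90.18 tilt 0.01 F [-0.75 -0.1  -1.83] M [-0.04 -0.11 -0.  ] w 0.47
tool cm [-0.92 -0.01  0.01] turn 0.18 q [ 0.16  0.54 -0.6   1.78  0.37  0.94 -0.6 ]
force: [-0.3, -0.4, -2.3]
width: 0.47
```

```bash
python3 -m crank '[[[-0.4,0,0],0.2,150],[[-0.4,0,0],0,150],[[-0.4,0,0],0,150],[[0,0,0],0,150],[[0,0,0],0,150]]' 20
python3 -m crank '[[[0,0,0],0,150]]' 20 | grep -A3 force
python3 -c "
from h import *
need([.567,.07,.1009],90)
im,W=wcloud();cv2.imwrite('pics/w4.png',im[:,:,::-1])"

```

```text
clock: 11.4
position: [0.5672, 0.0872, 0.101]
ee_rot: [-2.222, -2.221, 0.0]
force: [0.1, -0.3, -2.3]
width: 0.47
force: [-0.2, -1.3, -2.7]
width: 0.472
t 11.5 pos [0.5672 0.0876 0.1011] yaw 90.01 tilt 0.01 F [-0.17 -1.3  -2.67] M [-0.03 -0.09  0.01] w 0.472
tool cm [-1.76 -0.02  0.02] turn 0.01 q [ 0.18  0.54 -0.6   1.79  0.37  0.93 -0.58]
```

View pics/w4.png

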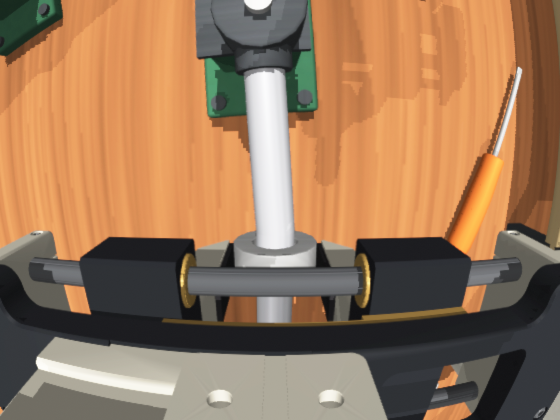

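The collar is between the fingers at (275,250) and the rod passes freely through it. I'm continuing with the slide.

```bash
python3 -m crank '[[[-0.5,0,0],0,150],[[-0.5,0,0],0,150],[[-0.5,0,0],0,150],[[0,0,0],0,150],[[0,0,0],0,150]]' 20
python3 -m crank '[[[-0.5,0,0],0,150],[[-0.5,0,0],0,150],[[0,0,0],0,150],[[0,0,0],0,150]]' 20
python3 -m crank '[[[-0.5,0,0],0,150],[[-0.5,0,0],0,150],[[0,0,0],0,150],[[0,0,0],0,150]]' 20
python3 -c "
from h import *
need([.567,.02,.1009],90)"

```

```text
clock: 12.05
position: [0.5673, 0.0721, 0.101]
ee_rot: [2.222, 2.221, 0.0]
force: [0.5, -0.2, -2.2]
width: 0.465
clock: 12.45
position: [0.5673, 0.0622, 0.101]
ee_rot: [2.222, 2.221, -0.0]
force: [-0.3, 0.1, -1.5]
width: 0.469
clock: 12.85
position: [0.5672, 0.0521, 0.101]
ee_rot: [2.222, 2.221, -0.0]
force: [-0.8, 0.3, -1.9]
width: 0.467
t 12.85 pos [0.5672 0.0521 0.101 ] yaw 89.97 tilt 0.0 F [-0.8   0.33 -1.89] M [-0.03 -0.09  0.03] w 0.467
tool cm [-3.21 -0.02  0.01] turn -0.03 q [ 0.24  0.53 -0.6   1.8   0.37  0.93 -0.52]
```

```bash
python3 -m crank '[[[-0.5,0,0],0,150],[[-0.5,0,0],0,150],[[-0.5,0,0],0,150],[[0,0,0],0,150],[[0,0,0],0,150]]' 20
python3 -m crank '[[[-0.6,0,0],0,150],[[-0.6,0,0],0,150],[[-0.6,0,0],0,150],[[0,0,0],0,150],[[0,0,0],0,150]]' 20
python3 -m crank '[[[-0.6,0,0],0,150],[[-0.6,0,0],0,150],[[-0.6,0,0],0,150],[[-0.6,0,0],0,150],[[0,0,0],0,150]]' 20
python3 -c "
from h import *
need([.567,-.02,.1009],90)
im,W=wcloud();cv2.imwrite('pics/w5.png',im[:,:,::-1]);np.save('w5.npy',W)
s,P,R=st();T=(W-P)@R;np.save('w5t.npy',T)
im,_=get_image('scene');cv2.imwrite('pics/s5.png',im[:,:,::-1])"

```

```text
clock: 13.35
position: [0.5672, 0.0372, 0.101]
ee_rot: [-2.222, -2.221, 0.0]
force: [-0.5, -0.7, -2.3]
width: 0.467
clock: 13.85
position: [0.5672, 0.0192, 0.101]
ee_rot: [-2.222, -2.221, -0.0]
force: [-0.2, 0.7, -2.4]
width: 0.471
clock: 14.35
position: [0.5672, -0.0062, 0.1009]
ee_rot: [2.223, 2.219, -0.001]
force: [-0.3, -0.5, -2.1]
width: 0.47
t 14.35 pos [ 0.5672 -0.0062  0.1009] yaw 89.9 tilt 0.05 F [-0.32 -0.51 -2.13] M [-0.02 -0.09 -0.01] w 0.47
tool cm [-1.38 -0.02  0.  ] turn -0.1 q [ 0.34  0.53 -0.6   1.8   0.36  0.93 -0.42]
```

View pics/w5.png

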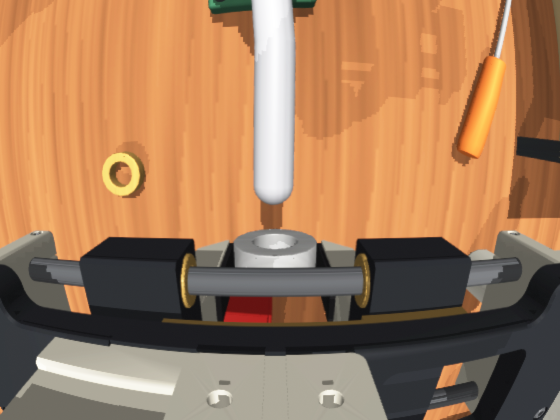

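View pics/s5.png

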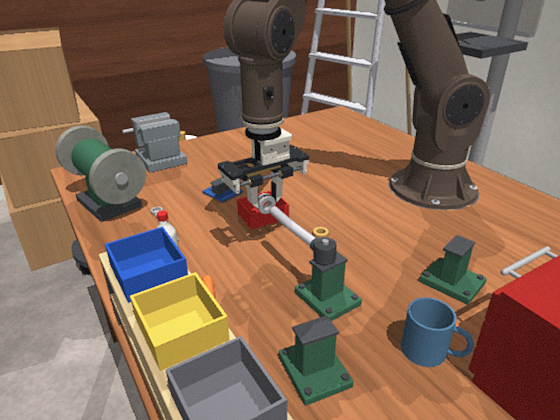

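The collar is clear of the rod tip: the tip is at (273,195) and the collar at (275,250). Next I back away, lift and turn toward the V-block.

```bash
python3 -m crank '[[[-1,0,0],0,150],[[-2,0,0],0,150],[[-2,0,-1],0,150],[[-2,0,-3],0,150],[[-2,0,-3],0,150]]' 25
python3 -m crank '[[[0,0,-2],8.5,150],[[0,0,0],8.5,150],[[0,0,0],8.5,150],[[0,0,0],8.5,150],[[0,0,0],8.5,150]]'
python3 -m crank '[[[0,0,0],8.5,150],[[0,0,0],8.5,150],[[0,0,0],8.5,150],[[0,0,0],5,150],[[0,0,0],0,150]]'
python3 -c "
from h import *
need([.487,-.322,.19],17)"

```

```text
clock: 14.95
position: [0.5665, -0.0958, 0.1713]
ee_rot: [-2.22, -2.221, 0.002]
force: [0.5, 0.3, -1.6]
width: 0.471
clock: 15.45
position: [0.5671, -0.0951, 0.1911]
ee_rot: [2.879, 1.256, -0.0]
force: [-0.4, 0.4, -2.0]
width: 0.471
clock: 15.95
position: [0.5671, -0.0948, 0.191]
ee_rot: [3.107, 0.463, -0.0]
force: [-0.4, 0.1, -1.6]
width: 0.472
t 15.95 pos [ 0.5671 -0.0948  0.191 ] yaw 16.94 tilt 0.02 F [-0.38  0.09 -1.56] M [-0.08 -0.03  0.  ] w 0.472
tool cm [-14.28  19.4    0.11] turn -0.06 q [ 0.32  0.39 -0.34  1.7   0.15  1.08 -1.34]
```

```bash
python3 -m crank '[[[-2.5,3.4,0],0,150],[[-2.9,3.9,0],0,150],[[-2.9,3.9,0],0,150],[[-2.9,3.9,0],0,150],[[-2.9,3.9,0],0,150]]'
python3 -m crank '[[[0,0,0],0,150],[[0,0,0],0,150],[[0,0,0],0,150]]'
python3 - <<'E'
from h import *
need([.487,-.322,.19],17)
im,W=wcloud();cv2.imwrite('pics/w6.png',im[:,:,::-1]);np.save('w6.npy',W)
s,P,R=st();T=(W-P)@R
near=np.hypot(W[...,0]-.5437,W[...,1]+.3045)<.06
m=(W[...,2]>.025)&(W[...,2]<.055)&near
p=W[m];r=cv2.minAreaRect(p[:,:2].astype(np.float32));print(r,p[:,2].max())
q=T[m];print('tool rect',cv2.minAreaRect(q[:,:2].astype(np.float32)))
m=(W[...,2]>.038)&(W[...,2]<.055)&near; print('rims',cv2.minAreaRect(W[m][:,:2].astype(np.float32)))
m=(W[...,2]>.004)&(W[...,2]<.012)&(np.hypot(W[...,0]-.5437,W[...,1]+.3045)<.065); print('plate',cv2.minAreaRect(W[m][:,:2].astype(np.float32)))
E
```

```text
clock: 16.45
position: [0.4869, -0.3195, 0.1912]
ee_rot: [3.106, 0.47, 0.0]
force: [0.6, -1.1, -2.5]
width: 0.47
clock: 16.75
position: [0.4883, -0.3164, 0.191]
ee_rot: [-3.106, -0.469, -0.001]
force: [-0.6, -0.0, -2.3]
width: 0.467
t 16.75 pos [ 0.4883 -0.3164  0.191 ] yaw 17.16 tilt 0.05 F [-0.57 -0.03 -2.27] M [0.05 0.05 0.01] w 0.467
tool cm [-0.29  0.49  0.1 ] turn 0.16 q [ 0.68  0.4  -0.28  1.68  0.12  1.08 -0.9 ]
((0.5420430302619934, -0.30592453479766846), (0.05563468858599663, 0.03375910595059395), 16.937673568725586) 0.043921630477425276
tool rect ((0.05395582690834999, 0.006219758652150631), (0.055631980299949646, 0.033760298043489456), 0.25933244824409485)
rims ((0.541978657245636, -0.30573567748069763), (0.0551920160651207, 0.03368329629302025), 17.338945388793945)
plate ((0.5420446395874023, -0.3057563304901123), (0.07892557978630066, 0.09105338156223297), 17.145456314086914)
```

View pics/w6.png

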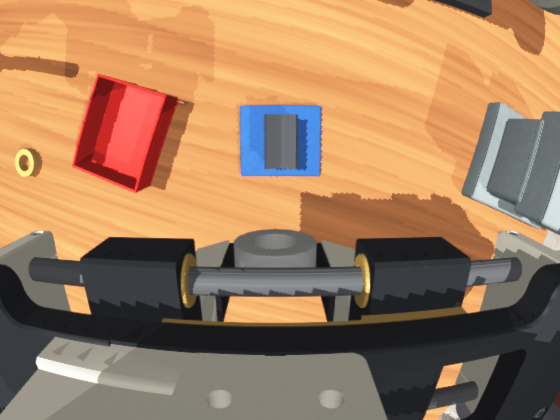

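```bash
python3 - <<'E'
from h import *
W=np.load('w6.npy');s,P,R=st();T=(W-P)@R
q=T[225:268,225:325].reshape(-1,3)
q=q[(q[:,2]>-.05)&(q[:,2]<.01)]
for z in np.arange(-.045,0,.0025):
    r=q[abs(q[:,2]-z)<.0013]
    if len(r)>8: print(z.round(4),len(r),np.percentile(r[:,1],[1,50,99]).round(4),np.percentile(r[:,0],[2,50,98]).round(4))
top=q[(q[:,2]<-.037)];print(top.mean(0),top.min(0),top.max(0))
im=cv2.imread('pics/w6.png')[215:300,200:350];cv2.imwrite('pics/w6c.png',cv2.resize(im,None,fx=5,fy=5,interpolation=2))
E
```

```text
-0.045 19 [-0.0221 -0.0213  0.0221] [0.0061 0.0078 0.0088]
-0.0425 31 [-0.0225  0.0007  0.0226] [0.0042 0.0076 0.0089]
-0.04 424 [-0.0222 -0.0002  0.0219] [0.003  0.0064 0.0093]
-0.0375 404 [-0.0222  0.0014  0.0219] [0.0026 0.0067 0.0093]
-0.035 363 [-0.0235 -0.0021  0.0227] [0.0017 0.0074 0.0094]
-0.0325 302 [-0.0231  0.0007  0.024 ] [0.0004 0.0086 0.0094]
-0.03 257 [-0.0238  0.0003  0.0241] [-0.0006  0.0084  0.0095]
-0.0275 220 [-0.0237 -0.0002  0.0241] [-0.0015  0.0079  0.0096]
-0.025 156 [-0.0249  0.      0.0244] [-0.0019  0.0087  0.0099]
-0.0225 138 [-0.0247  0.0117  0.0251] [-0.0033  0.0087  0.0097]
-0.02 91 [-0.0252  0.0131  0.0251] [-0.0016  0.0088  0.0098]
-0.0175 68 [-0.0209  0.0113  0.0208] [0.0072 0.009  0.0095]
-0.015 80 [-0.02   -0.0104  0.02  ] [0.0058 0.0088 0.0093]
-0.0125 110 [-0.0196 -0.009   0.0198] [0.0038 0.0083 0.0091]
-0.01 201 [-0.0183  0.0053  0.0184] [0.0019 0.0071 0.0092]
-0.0075 384 [-0.0154  0.0003  0.016 ] [0.0004 0.0057 0.0092]
-0.005 111 [-0.016  -0.0003  0.0158] [0.0011 0.0088 0.0092]
-0.0025 70 [-0.0139 -0.0006  0.0145] [0.0085 0.0088 0.0093]
[ 6.44986923e-03  8.62411662e-05 -3.94018326e-02] [ 0.002414   -0.02327335 -0.04920814] [ 0.00973914  0.02292651 -0.03700413]
```

View pics/w6c.png

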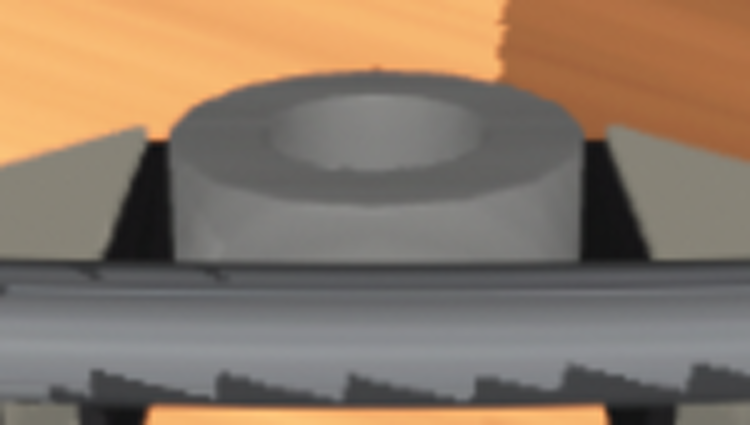

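```bash
python3 -c "
from h import *
need([.5422,-.3064,.10],17.15)"
python3 -m crank '[[[2.5,0.3,0],0,150],[[2.5,0.3,0],0,150],[[0,0,0],0,150],[[0,0,0],0,150],[[0,0,0],0,150]]'
python3 -c "
from h import *
need([.5422,-.3064,.05],17.15)"
```

```text
t 16.8 pos [ 0.4886 -0.316   0.1911] yaw 17.2 tilt 0.04 F [-0.46 -0.23 -2.28] M [ 0.03  0.   -0.04] w 0.467
tool cm [5.4  0.67 9.11] turn 0.05 q [ 0.68  0.4  -0.28  1.68  0.12  1.08 -0.9 ]
clock: 17.3
position: [0.537, -0.3082, 0.1909]
ee_rot: [-3.107, -0.466, 0.001]
force: [-0.5, -1.0, -2.1]
width: 0.465
t 17.3 pos [ 0.537  -0.3082  0.1909] yaw 17.06 tilt 0.05 F [-0.46 -1.04 -2.14] M [ 0.    0.03 -0.06] w 0.465
tool cm [ 0.56 -0.02 14.09] turn -0.09 q [ 0.62  0.46 -0.27  1.59  0.13  1.11 -0.96]
```

```bash

python3 -m crank '[[[0.5,0,3],-0.1,150],[[0,0,3],0,150],[[0,0,3],0,150],[[0,0,2],0,150],[[0,0,1],0,150]]'
python3 -m crank '[[[0,0,0],0,150],[[0,0,0],0,150],[[0,0,0],0,150]]'
python3 -c "
from h import *
need([.5422,-.3064,.05],17.15)"
```

```text
clock: 17.8
position: [0.5403, -0.3071, 0.0692]
ee_rot: [-3.105, -0.466, 0.004]
force: [-0.1, -0.4, -1.6]
width: 0.466
clock: 18.1
position: [0.5432, -0.3076, 0.0725]
ee_rot: [3.105, 0.467, 0.003]
force: [-0.0, -0.0, -2.0]
width: 0.468
t 18.1 pos [ 0.5432 -0.3076  0.0725] yaw 17.09 tilt 0.14 F [-0.01 -0.01 -2.  ] M [0.01 0.04 0.05] w 0.468
tool cm [-0.06 -0.15  2.25] turn -0.06 q [ 0.6   0.58 -0.25  1.71  0.18  0.88 -1.  ]
```

```bash

python3 -m crank '[[[0,-0.1,0.8],0,150],[[0,0,0.7],0,150],[[0,0,0],0,150],[[0,0,0],0,150],[[0,0,0],0,150]]'
python3 -c "
from h import *
need([.5422,-.3064,.045],17.15)
im,_=get_image('scene');a=im[:,:,::-1];cv2.imwrite('pics/s6.png',cv2.resize(a[110:230,180:330],(750,600)))
im,_=get_image('wrist');a=im[:,:,::-1];cv2.imwrite('pics/w7.png',a)"
```

```text
clock: 18.6
position: [0.5421, -0.3062, 0.0561]
ee_rot: [3.107, 0.467, 0.0]
force: [0.5, -0.3, -1.5]
width: 0.467
t 18.6 pos [ 0.5421 -0.3062  0.0561] yaw 17.11 tilt 0.01 F [ 0.53 -0.33 -1.52] M [ 0.   -0.01  0.01] w 0.467
tool cm [0.   0.02 1.11] turn -0.04 q [ 0.6   0.6  -0.25  1.72  0.19  0.85 -1.01]
```

View pics/s6.png

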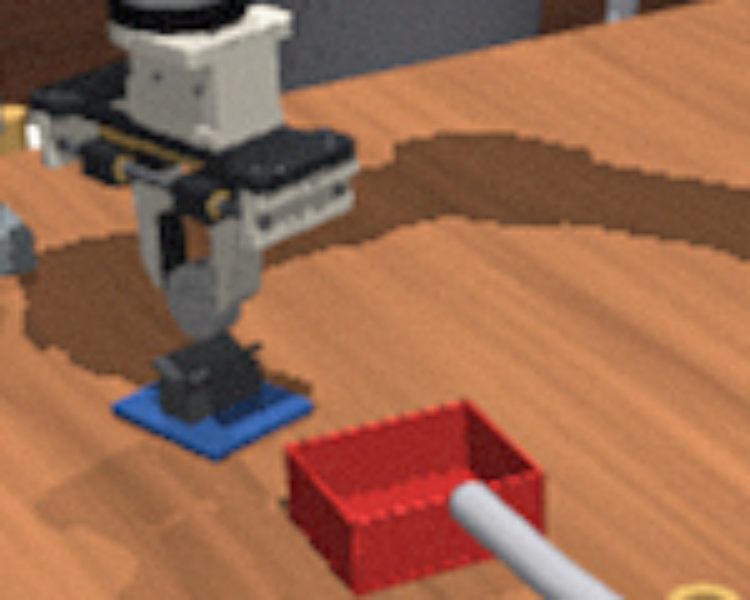

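View pics/w7.png

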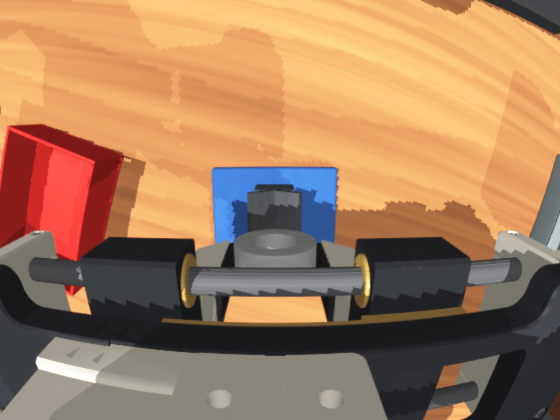

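The collar (cols 234–316) lines up with the block (248–301) in the wrist view. In the scene crop it is just above the groove. Now I lower it gently.

```bash

python3 -m crank '[[[0,0,0.6],0,150],[[0,0,0.4],0,150],[[0,0,0.3],0,150],[[0,0,0],0,150],[[0,0,0],0,150]]'
python3 -m crank '[[[0,0,0.1],0,150],[[0,0,0.1],0,150],[[0,0,0],0,150],[[0,0,0],0,150]]'
python3 -m crank '[[[0,0,0.1],0,150],[[0,0,0],0,150],[[0,0,0],0,150]]'

```

```text
clock: 19.2
position: [0.5419, -0.3062, 0.0429]
ee_rot: [-3.107, -0.467, 0.0]
force: [-0.4, -0.3, -1.2]
width: 0.467
clock: 19.6
position: [0.542, -0.3062, 0.041]
ee_rot: [3.107, 0.467, -0.0]
force: [-0.2, -0.1, -1.8]
width: 0.469
clock: 19.9
position: [0.542, -0.3062, 0.04]
ee_rot: [-3.107, -0.467, 0.0]
force: [0.5, -0.3, -1.6]
width: 0.468
```

```bash

python3 -m crank '[[[0,0,0.05],0,150],[[0,0,0],0,150],[[0,0,0],0,150]]'
python3 -m crank '[[[0,0,0.05],0,150],[[0,0,0],0,150],[[0,0,0],0,150]]'
python3 -m crank '[[[0,0,0.05],0,150],[[0,0,0],0,150],[[0,0,0],0,150]]'

```

```text
clock: 20.2
position: [0.5421, -0.3062, 0.0396]
ee_rot: [3.107, 0.467, 0.0]
force: [-0.7, 0.3, -2.3]
width: 0.469
clock: 20.5
position: [0.5421, -0.3062, 0.0394]
ee_rot: [3.106, 0.467, 0.0]
force: [-2.0, 0.3, 5.0]
width: 0.471
clock: 20.8
position: [0.5422, -0.3062, 0.0393]
ee_rot: [3.106, 0.467, 0.001]
force: [-2.7, 1.7, 8.4]
width: 0.467
```

```bash

python3 -m crank '[[[0,-0.04,-0.05],0,150],[[0,0,0],0,150],[[0,0,0],0,150]]'
python3 -m crank '[[[0,0,0],0,150],[[0,0,0],0,150]]'

```

```text
clock: 21.1
position: [0.5421, -0.306, 0.0393]
ee_rot: [3.106, 0.467, 0.001]
force: [-0.9, -0.2, 5.2]
width: 0.465
clock: 21.3
position: [0.5421, -0.306, 0.0393]
ee_rot: [3.106, 0.467, 0.001]
force: [-1.7, 0.4, 5.6]
width: 0.466
```

```bash

python3 -m crank '[[[0,0,0],0,150],[[0,0,0],0,140],[[0,0,0],0,134],[[0,0,0],0,134]]' 4
python3 -m crank '[[[0,0,0],0,128],[[0,0,0],0,122],[[0,0,0],0,115],[[0,0,0],0,105],[[0,0,0],0,90]]' 4
python3 -c "
from h import *
need([.5422,-.3064,.045],17.15)
im,_=get_image('wrist');a=im[:,:,::-1];cv2.imwrite('pics/w8.png',a)"
```

```text
clock: 21.7
position: [0.542, -0.3059, 0.039]
ee_rot: [3.107, 0.467, 0.0]
force: [0.7, 0.2, 3.3]
width: 0.477
clock: 22.2
position: [0.5418, -0.3058, 0.0389]
ee_rot: [-3.107, -0.467, 0.0]
force: [0.6, -0.7, 1.0]
width: 0.628
t 22.2 pos [ 0.5418 -0.3058  0.0389] yaw 17.1 tilt 0.01 F [ 0.65 -0.66  1.03] M [ 0.03  0.   -0.03] w 0.628
tool cm [ 0.02  0.07 -0.61] turn -0.05 q [ 0.59  0.62 -0.25  1.73  0.2   0.81 -1.02]
```

View pics/w8.png

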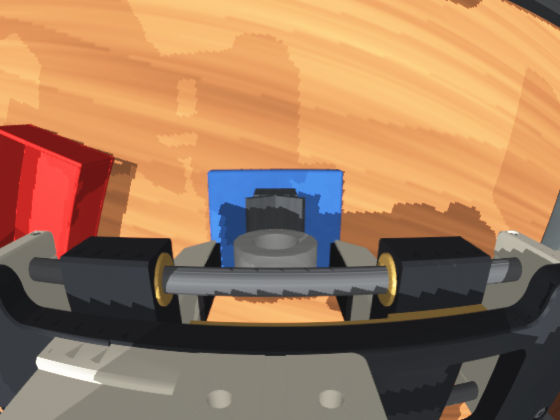

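The fingers have opened and the collar sits in the groove at (275,250). I'm retreating straight up.

```bash

python3 -m crank '[[[0,0,0],0,60],[[0,0,0],0,60],[[0,0,-0.5],0,60],[[0,0,-1],0,60],[[0,0,-2],0,60]]'
python3 -m crank '[[[0,0,-3],0,60],[[0,0,-3],0,60],[[0,0,-3],0,60],[[-2,0,0],0,60],[[-4,0,0],0,60]]'
python3 -m crank '[[[-2,0,0],0,60],[[0,0,0],0,60],[[0,0,0],0,60],[[0,0,0],0,60]]'
python3 - <<'E'
from h import *
need([.5422,-.3064,.045],17.15)
im,W=wcloud();cv2.imwrite('pics/w9.png',im[:,:,::-1])
near=np.hypot(W[...,0]-.542,W[...,1]+.306)<.06
p=W[(W[...,2]>.06)&(W[...,2]<.1)&near];print('collar',cv2.minAreaRect(p[:,:2].astype(np.float32)),np.percentile(p[:,2],98))
p=W[(W[...,2]>.025)&(W[...,2]<.055)&near];print('block',cv2.minAreaRect(p[:,:2].astype(np.float32)))
im,_=get_image('scene');cv2.imwrite('pics/s9.png',im[:,:,::-1])
E
```

```text
clock: 22.75
position: [0.5411, -0.3054, 0.0739]
ee_rot: [-3.105, -0.467, 0.003]
force: [-0.4, 0.2, -0.3]
width: 0.764
clock: 23.25
position: [0.4875, -0.3222, 0.1662]
ee_rot: [3.104, 0.473, 0.007]
force: [0.0, -0.8, -0.4]
width: 0.766
clock: 23.65
position: [0.4667, -0.3288, 0.1646]
ee_rot: [3.106, 0.469, 0.002]
force: [0.1, 0.4, -0.1]
width: 0.767
t 23.65 pos [ 0.4667 -0.3288  0.1646] yaw 17.17 tilt 0.08 F [ 0.08  0.37 -0.1 ] M [-0.01  0.03  0.02] w 0.767
tool cm [ 7.86  0.08 11.97] turn 0.02 q [ 0.72  0.4  -0.27  1.74  0.13  1.01 -0.87]
collar ((0.5413966774940491, -0.30583325028419495), (0.020090967416763306, 0.04286276921629906), 17.338043212890625) 0.0806641213869895
block ((0.5417623519897461, -0.30588749051094055), (0.05581167712807655, 0.0334065817296505), 17.231557846069336)
```

View pics/w9.png

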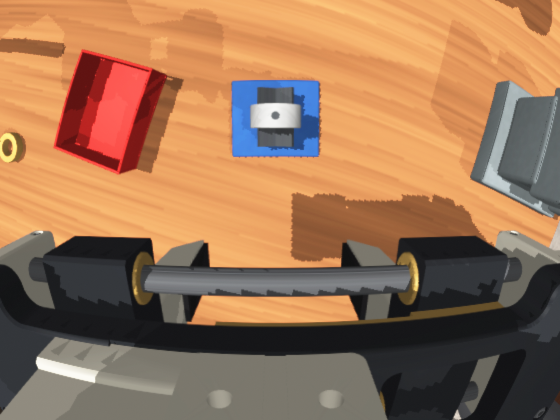

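View pics/s9.png

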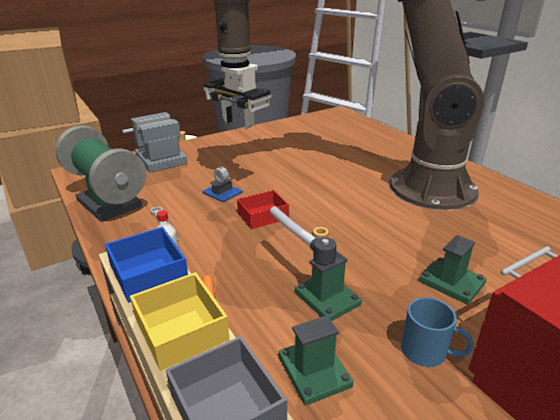

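The collar lies at the middle of the V-block, at (275,117) in the wrist view. It is centred to under 1 mm and aligned within 0.1°, with its top at 80.7 mm, so it is seated. Everything else looks unmoved.

```bash
python3 -c "
from cell import workorder
print(workorder.sign_off())"
```

```text
the job is handed in; nothing more can be done
None
```

The collar is off the arbor and lying lengthwise in the V-block groove. The gripper has let go and is clear, and the job was handed in at about 24 s.

- **Slide:** I gripped the collar by its sides and lifted it until it hung free on the rod. I turned it to the rod's direction and followed the bend (about 0.07 rad, near y = 0.107 m) out past the open end. During the slide the sideways wrist force stayed at about 1 N or less, close to the sensor noise. While gripping and centring the collar before the slide, it briefly reached about 4.5 N sideways.
- **Placing:** I lowered the collar until it touched, at no more than about 8.5 N. I then eased off, released it and backed away.
- **Last checks:** In the wrist view the collar is within 0.5 mm of the block's middle and within about 0.1° of its axis. Its top is 80.7 mm above the bench, against 80 mm expected. The other things look unmoved in the scene picture, but I only checked that by eye.
- **What disagreed:** The top and scene cameras differed from the wrist camera by about 3 mm on where the collar lay on the arbor. I settled that by feeling for contact before sliding.

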